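# Re-rack the fractional plates in reverse order

## Robot

A 7-joint arm with a two-finger parallel gripper is mounted at the origin on the work surface. World frame = base frame: x ahead of the robot, y to its left, z up, the work surface at z = 0. Lengths are in mm, angles in rad, forces in N, time in s.
With the tool pointing down it reaches from about 400 to 875 mm from the base axis. Payload 4.4 kg.
Tool frame: the origin (TCP) lies midway between the tips of the shut fingers; the grasp point (between the pads) lies 19 mm behind it; z points along the fingers, y is the line along which they close (so a half turn about z gives the same grasp; the last joint's range is limited). The gripper opens to 85 mm and grips with 20 to 120 N. Pads are 22 mm wide; open, the fingers measure 114 mm over their backs; the gripper's body (76 mm by 85 mm) begins 54 mm behind the grasp point. The pads swing forward as they close: fully open they stand 13 mm farther back than shut.
Start: joints at [-0.066, 0.628, 0.038, 1.517, -0.027, 0.996, -0.02], TCP at [650.014, 0.027, 231.313] pointing down, gripper open.
Joint ranges: [-3.06, 3.06], [-0.37, 2.12], [-1.25, 1.32], [0.18, 2.47], [-1.1, 4.24], [0.23, 1.98], [-2.94, 2.94]. Speed limits (rad/s): [2.57, 2.57, 3.14, 3.14, 3.14, 3.14, 3.14].

## Interface

Orientations are given as [roll, pitch, yaw] about the fixed x, y, z axes, in that order (R = Rz(yaw) Ry(pitch) Rx(roll)).
In Python, from cell import ctrl, get_image, get_calibration gives the robot as it stands.
- The arm moves only by the shell command python3 -m creep 'ROWS'. ROWS is JSON, a list of rows, each an object of numbers: "dx", "dy", "dz": the shift along the world's x, y, z normalised to -1 to 1, where 1 is 0.4 m; "rx", "ry", "rz": the turn, a rotation vector about the world's x, y, z normalised to -1 to 1, where 1 is 2 pi rad; "grip": the closure, from -1 (fully open) to 1 (shut). A call has exactly 5 rows; each row is the pose to reach, as a shift and turn from the pose commanded when the call began, turning the shorter way round; what a row does not reach only later rows make up. A row lasts 1/8 s, in which the tool goes at most 62.5 mm and 10.7 degrees, less where a joint would pass 70% of its speed; a pose out of reach is approached as far as the arm can. A call with a number of a shift or a turn outside -1 to 1 is refused whole. A call with a gripper value outside its range is refused whole. The fingers move at their own pace and stop on an object; the grip force is fixed at half the most. Time passes only in rows, so rows that repeat a pose let the fingers close, or fill a call up. It gives the time, the measured TCP pose, the force, the opening and the grip force at its end, in the units of the state.
- ctrl.read_state(): the state, without advancing time (a new reading comes with each control period).
- get_image(name): name is "scene" or "side" or "wrist"; returns the picture (400x640x3 uint8, red, green, blue); there is no depth.
- get_calibration(name): a dict with "mtx" (3x3 intrinsics, pixels), "world_from_camera" (4x4, takes a point from camera to world coordinates). Camera axes: x right, y down, z forward; pixel columns grow to the right and rows downward; lengths in mm; the calibration is good to about 2 mm. A picture is of the moment at which its call begins: read the wrist's pose just before it. get_calibration takes no time and is no camera call; for the wrist camera it gives the pose at the moment of the call.
- ctrl.finish_job(): hands the job in; it is judged then, once.
The state is a dict: "clock": time; "qpos": joint angles; "qd": joint speeds; "tau": joint torques, N m; "eef_pos": TCP position; "tool_rot": TCP orientation; "force": force on the tool from outside, world axes, zero at the start; "torque": the same for the moment, N m; "width": finger opening in mm; "gripper_force": force on a finger pad.
Only numpy, scipy, OpenCV 4.12 (cv2) and the standard library are available. Lean on these libraries where they do the work, as an engineer would, in place of code of your own. Each camera call takes 0.05 s, during which the arm holds its last target. There are 200 camera calls.

## Task

Move the three small weight plates from the row of plain stands to the row of spring clips in reverse order: the plate at the left end goes into the clip at the right end, the middle one into the middle clip, and the one at the right end into the clip at the left end. Press each plate down between the jaws until it is fully home, centred and upright on its edge, and let go. Leave the steel bottle where it stands.

Things in the scene. Friction and masses are not known exactly. Their poses are not given: they have to be found in the camera images.
- plate_red: Fractional weight plate: a red-rimmed disc with a metal hub, 92 mm in diameter, 14 mm thick, about 0.75 kg, standing on edge. Origin at the disc's centre; its y axis is the disc's axis (level, along the row). Seated in a stand or fully home in a clip, its centre is 64 mm above that holder's origin.
- plate_blue: Fractional weight plate: a blue-rimmed disc with a metal hub, 84 mm in diameter, 14 mm thick, about 0.5 kg, standing on edge. Origin at the disc's centre; its y axis is the disc's axis (level, along the row). Seated in a stand or fully home in a clip, its centre is 59 mm above that holder's origin.
- plate_yellow: Fractional weight plate: a yellow-rimmed disc with a metal hub, 76 mm in diameter, 14 mm thick, about 0.25 kg, standing on edge. Origin at the disc's centre; its y axis is the disc's axis (level, along the row). Seated in a stand or fully home in a clip, its centre is 54 mm above that holder's origin.
- stand_red: Fixed plain pale wood stand in which the red plate stands at the start (84 x 44 mm): V cradle between two walls 19 mm apart, 42 mm high. One of three on a wooden board, about 85 mm apart along y. Origin at the centre of its underside, 12 mm above the table; x along the plate's diameter, y across its thickness.
- stand_blue: Fixed plain dark wood stand in which the blue plate stands at the start (84 x 44 mm): V cradle between two walls 19 mm apart, 42 mm high. One of three on a wooden board, about 85 mm apart along y. Origin at the centre of its underside, 12 mm above the table; x along the plate's diameter, y across its thickness.
- stand_yellow: Fixed plain cork-coloured stand in which the yellow plate stands at the start (84 x 44 mm): V cradle between two walls 19 mm apart, 42 mm high. One of three on a wooden board, about 85 mm apart along y. Origin at the centre of its underside, 12 mm above the table; x along the plate's diameter, y across its thickness.
- clip_a: Fixed spring clip, white base 84 x 60 mm, one of three about 85 mm apart along y on an aluminium board; any plate fits, colour does not matter. Two sprung steel jaws rest 10 mm apart about its xz plane, each yields 12 mm; flared lips open from 10 mm wide at 32 mm height to about 27 mm at 48 mm. Origin: centre of underside, 12 mm above the table; z up, y along the row.
- clip_b: Fixed spring clip with a green base, otherwise the same as clip_a. Use: push a plate straight down, edge first, disc axis along the clip's y; 10 to 20 N spread the jaws until it rests in the V cradle between them. Origin: centre of underside, 12 mm above the table; z up, y along the row.
- clip_c: Fixed spring clip with a black base, otherwise the same as clip_a and used as clip_b. Origin: centre of underside, 12 mm above the table; z up, y along the row.
- bottle: Loose bystander: stainless steel bottle with a black cap, 68 mm in diameter, 190 mm tall, standing upright. Origin at the centre of its underside.
Things that resemble listed ones, but are neither listed nor needed, are in the scene too. Several things have the shape of the plate_blue; the one meant has the colours described above.

How it is judged (in metres and radians):
At the end, for the whole second after the job is handed in: Each plate stands in the clip at the mirrored place of its starting stand (left-right, middle-middle, right-left): centre within 8 mm of the clip's in plan and within 6 mm of the fully seated height, disc axis within about 8.5 degrees of level, at rest (((horizontal distance between plate_red and clip_a below 0.008 m and z of plate_red in the frame of clip_a between 0.0577 and 0.0697 m and ((y of stand_red in the frame of stand_blue above 0 m and y of stand_red in the frame of stand_yellow above 0 m and y of clip_a in the frame of clip_b below 0 m and y of clip_a in the frame of clip_c below 0 m) or (horizontal distance between stand_blue and stand_yellow above 0.13 m and horizontal distance between clip_b and clip_c above 0.13 m) or (y of stand_red in the frame of stand_blue below 0 m and y of stand_red in the frame of stand_yellow below 0 m and y of clip_a in the frame of clip_b above 0 m and y of clip_a in the frame of clip_c above 0 m))) or (horizontal distance between plate_red and clip_b below 0.008 m and z of plate_red in the frame of clip_b between 0.0577 and 0.0697 m and ((y of stand_red in the frame of stand_blue above 0 m and y of stand_red in the frame of stand_yellow above 0 m and y of clip_b in the frame of clip_a below 0 m and y of clip_b in the frame of clip_c below 0 m) or (horizontal distance between stand_blue and stand_yellow above 0.13 m and horizontal distance between clip_a and clip_c above 0.13 m) or (y of stand_red in the frame of stand_blue below 0 m and y of stand_red in the frame of stand_yellow below 0 m and y of clip_b in the frame of clip_a above 0 m and y of clip_b in the frame of clip_c above 0 m))) or (horizontal distance between plate_red and clip_c below 0.008 m and z of plate_red in the frame of clip_c between 0.0577 and 0.0697 m and ((y of stand_red in the frame of stand_blue above 0 m and y of stand_red in the frame of stand_yellow above 0 m and y of clip_c in the frame of clip_a below 0 m and y of clip_c in the frame of clip_b below 0 m) or (horizontal distance between stand_blue and stand_yellow above 0.13 m and horizontal distance between clip_a and clip_b above 0.13 m) or (y of stand_red in the frame of stand_blue below 0 m and y of stand_red in the frame of stand_yellow below 0 m and y of clip_c in the frame of clip_a above 0 m and y of clip_c in the frame of clip_b above 0 m)))) and angle between plate_red's own y axis and vertical between 1.42 and 1.72 rad and linear speed of each of plate_red, plate_blue, plate_yellow below 0.01 m/s and angular speed of each of plate_red, plate_blue, plate_yellow below 0.1 rad/s and ((horizontal distance between plate_blue and clip_a below 0.008 m and z of plate_blue in the frame of clip_a between 0.0529 and 0.0649 m and ((y of stand_blue in the frame of stand_red above 0 m and y of stand_blue in the frame of stand_yellow above 0 m and y of clip_a in the frame of clip_b below 0 m and y of clip_a in the frame of clip_c below 0 m) or (horizontal distance between stand_red and stand_yellow above 0.13 m and horizontal distance between clip_b and clip_c above 0.13 m) or (y of stand_blue in the frame of stand_red below 0 m and y of stand_blue in the frame of stand_yellow below 0 m and y of clip_a in the frame of clip_b above 0 m and y of clip_a in the frame of clip_c above 0 m))) or (horizontal distance between plate_blue and clip_b below 0.008 m and z of plate_blue in the frame of clip_b between 0.0529 and 0.0649 m and ((y of stand_blue in the frame of stand_red above 0 m and y of stand_blue in the frame of stand_yellow above 0 m and y of clip_b in the frame of clip_a below 0 m and y of clip_b in the frame of clip_c below 0 m) or (horizontal distance between stand_red and stand_yellow above 0.13 m and horizontal distance between clip_a and clip_c above 0.13 m) or (y of stand_blue in the frame of stand_red below 0 m and y of stand_blue in the frame of stand_yellow below 0 m and y of clip_b in the frame of clip_a above 0 m and y of clip_b in the frame of clip_c above 0 m))) or (horizontal distance between plate_blue and clip_c below 0.008 m and z of plate_blue in the frame of clip_c between 0.0529 and 0.0649 m and ((y of stand_blue in the frame of stand_red above 0 m and y of stand_blue in the frame of stand_yellow above 0 m and y of clip_c in the frame of clip_a below 0 m and y of clip_c in the frame of clip_b below 0 m) or (horizontal distance between stand_red and stand_yellow above 0.13 m and horizontal distance between clip_a and clip_b above 0.13 m) or (y of stand_blue in the frame of stand_red below 0 m and y of stand_blue in the frame of stand_yellow below 0 m and y of clip_c in the frame of clip_a above 0 m and y of clip_c in the frame of clip_b above 0 m)))) and angle between plate_blue's own y axis and vertical between 1.42 and 1.72 rad and ((horizontal distance between plate_yellow and clip_a below 0.008 m and z of plate_yellow in the frame of clip_a between 0.048 and 0.06 m and ((y of stand_yellow in the frame of stand_red above 0 m and y of stand_yellow in the frame of stand_blue above 0 m and y of clip_a in the frame of clip_b below 0 m and y of clip_a in the frame of clip_c below 0 m) or (horizontal distance between stand_red and stand_blue above 0.13 m and horizontal distance between clip_b and clip_c above 0.13 m) or (y of stand_yellow in the frame of stand_red below 0 m and y of stand_yellow in the frame of stand_blue below 0 m and y of clip_a in the frame of clip_b above 0 m and y of clip_a in the frame of clip_c above 0 m))) or (horizontal distance between plate_yellow and clip_b below 0.008 m and z of plate_yellow in the frame of clip_b between 0.048 and 0.06 m and ((y of stand_yellow in the frame of stand_red above 0 m and y of stand_yellow in the frame of stand_blue above 0 m and y of clip_b in the frame of clip_a below 0 m and y of clip_b in the frame of clip_c below 0 m) or (horizontal distance between stand_red and stand_blue above 0.13 m and horizontal distance between clip_a and clip_c above 0.13 m) or (y of stand_yellow in the frame of stand_red below 0 m and y of stand_yellow in the frame of stand_blue below 0 m and y of clip_b in the frame of clip_a above 0 m and y of clip_b in the frame of clip_c above 0 m))) or (horizontal distance between plate_yellow and clip_c below 0.008 m and z of plate_yellow in the frame of clip_c between 0.048 and 0.06 m and ((y of stand_yellow in the frame of stand_red above 0 m and y of stand_yellow in the frame of stand_blue above 0 m and y of clip_c in the frame of clip_a below 0 m and y of clip_c in the frame of clip_b below 0 m) or (horizontal distance between stand_red and stand_blue above 0.13 m and horizontal distance between clip_a and clip_b above 0.13 m) or (y of stand_yellow in the frame of stand_red below 0 m and y of stand_yellow in the frame of stand_blue below 0 m and y of clip_c in the frame of clip_a above 0 m and y of clip_c in the frame of clip_b above 0 m)))) and angle between plate_yellow's own y axis and vertical between 1.42 and 1.72 rad); the robot touches nothing.
It fails at once if the bottle is moved more than 30 mm or tipped (distance of bottle from where it was at the start of the episode above 0.03 m or angle between bottle's own z axis and vertical above 0.3 rad).
It also fails if it takes over 90 s, if anything falls off the work surface, if the arm or the gripper's body presses on something with over 40 N, if the wrist force passes 120 N, or if a joint passes its speed limit or range.

## Working session

There is one attempt and no reset: what is moved stays moved. The work goes in short steps, Python scripts to look and compute and a shell command to move; the robot and the scene stay as the last step left them, time stands still between calls to the robot, and variables do not carry over. Pictures are saved under pics/ and viewed, at most 14 in all, crops included, and the job is handed in when it is done.

```bash
mkdir -p pics; ls; python3 - <<'E'
from cell import ctrl,get_image,get_calibration
import cv2
for n in ["scene","side"]:
    im=get_image(n); cv2.imwrite(f"pics/{n}0.png",im[:,:,::-1]); c=get_calibration(n); print(n,c)
s=ctrl.read_state();print(s)
E
```

```text
pics
scene {'mtx': array([[462.15354559,   0.        , 322.0793677 ],
       [  0.        , 462.15354559, 197.31642292],
       [  0.        ,   0.        ,   1.        ]]), 'world_from_camera': array([[ 8.18697371e-01,  4.72178934e-01, -3.26774646e-01,
         9.40301007e+02],
       [ 5.74059289e-01, -6.86691047e-01,  4.45994773e-01,
        -6.12937695e+02],
       [-1.38038872e-02, -5.52722769e-01, -8.33250858e-01,
         9.12633167e+02],
       [ 0.00000000e+00,  0.00000000e+00,  0.00000000e+00,
         1.00000000e+00]])}
side {'mtx': array([[419.09346629,   0.        , 320.23449788],
       [  0.        , 419.09346629, 204.53939259],
       [  0.        ,   0.        ,   1.        ]]), 'world_from_camera': array([[-9.18255457e-01, -2.14532725e-01,  3.32840240e-01,
         2.86888554e+02],
       [-3.95408697e-01,  4.51280864e-01, -7.99998465e-01,
         6.15884127e+02],
       [ 2.14214197e-02, -8.66210882e-01, -4.99219221e-01,
         5.59807594e+02],
       [ 0.00000000e+00,  0.00000000e+00,  0.00000000e+00,
         1.00000000e+00]])}
{'clock': 0.1, 'qpos': array([-0.06577948,  0.62926307,  0.03846128,  1.51825212, -0.02699442,
        0.99631705, -0.02000321]), 'qd': array([ 0.00080383, -0.00197713,  0.0022223 , -0.00106268, -0.00259687,
        0.00073101,  0.00095159]), 'tau': array([ 3.65140630e-03, -5.64529252e+01,  1.23032581e+00, -1.93971133e+01,
        1.11524854e-02,  5.46943455e-03, -1.37002465e-05]), 'eef_pos': array([6.49441738e+02, 6.14516564e-03, 2.30480321e+02]), 'tool_rot': array([-3.13987180e+00,  3.20760877e-05,  1.57076266e+00]), 'force': array([-0.2871849 , -0.7714244 ,  0.06711113]), 'torque': array([0.03781259, 0.00716135, 0.00544197]), 'gripper_force': 0.0, 'width': 85.4172593248486}
```

View pics/scene0.png

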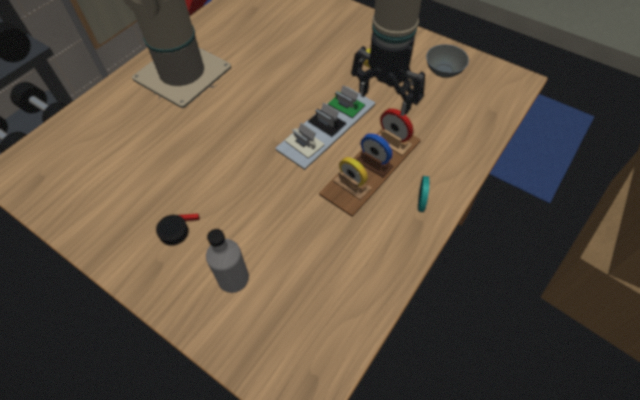

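View pics/side0.png

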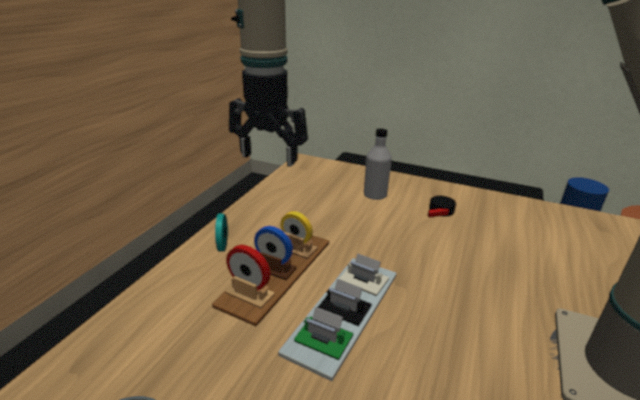

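The scene view shows the plates red (397,126), blue (376,149) and yellow (352,171), with the clips green (347,102), black (326,122) and white (304,142). The bottle stands at (228,262), and teal is a decoy. The side view agrees: red (248,267), blue (273,245), yellow (296,227), clips green (324,328), black (343,300), white (364,272).

```bash
cat > h.py <<'E'
import numpy as np,cv2
from cell import ctrl,get_image,get_calibration
def ray(c,uv):
    d=np.linalg.inv(c["mtx"])@np.array([uv[0],uv[1],1.]); T=c["world_from_camera"]
    d=T[:3,:3]@d; return T[:3,3],d/np.linalg.norm(d)
def onz(c,uv,z):
    o,d=ray(c,uv); return o+d*(z-o[2])/d[2]
def tri(rs):
    A=np.zeros((3,3));b=np.zeros(3)
    for o,d in rs:
        P=np.eye(3)-np.outer(d,d);A+=P;b+=P@o
    p=np.linalg.solve(A,b); return p,[np.linalg.norm((np.eye(3)-np.outer(d,d))@(p-o)) for o,d in rs]
HS={"red":((0,8),(170,180)),"blue":((105,125),),"yellow":((22,32),),"green":((50,75),)}
def mask(im,col,s=120,v=50):
    h=cv2.cvtColor(im,cv2.COLOR_RGB2HSV); m=0
    for a,b in HS[col]: m=m|cv2.inRange(h,(a,s,v),(b,255,255))
    return m
def blobs(m,amin=30):
    n,_,st,ce=cv2.connectedComponentsWithStats(m)
    return [(st[i].tolist(),ce[i].round(1).tolist()) for i in range(1,n) if st[i][4]>=amin]
E
python3 - <<'E'
from h import *
import cv2
B={}
for n in ["scene","side"]:
    im=cv2.imread(f"pics/{n}0.png")[:,:,::-1].copy()
    for c in HS: print(n,c,blobs(mask(im,c)))
C={n:get_calibration(n) for n in ["scene","side"]}
print("wrist",get_calibration("wrist"))
for k,a,b in [("red",(397,126),(248,267)),("blue",(376,149),(273,245)),("yel",(352,171),(296,227)),("tealdecoy",(424,193),(221,232)),("bottle",(228,262),(378,168))]:
    p,r=tri([ray(C["scene"],a),ray(C["side"],b)]);print(k,p.round(1),np.round(r,1))
for k,a,b in [("g",(347,102),(324,328)),("k",(326,122),(343,300)),("w",(304,142),(364,272))]:
    p,r=tri([ray(C["scene"],a),ray(C["side"],b)]);print(k,p.round(1),np.round(r,1), onz(C["scene"],a,40).round(1),onz(C["side"],b,40).round(1))
E
```

```text
scene red [([185, 0, 21, 15, 187], [193.5, 4.9]), ([381, 108, 32, 34, 286], [400.6, 120.4]), ([178, 213, 21, 8, 122], [189.2, 216.5])]
scene blue [([492, 95, 102, 108, 5828], [542.9, 147.7]), ([362, 134, 29, 29, 211], [379.8, 143.8])]
scene yellow [([340, 157, 27, 28, 249], [356.0, 167.1])]
scene green [([330, 98, 34, 19, 239], [347.0, 107.3])]
side red [([429, 208, 20, 9, 152], [438.2, 211.7]), ([227, 244, 45, 46, 602], [253.3, 261.5])]
side blue [([568, 178, 40, 31, 611], [588.4, 189.1]), ([255, 227, 37, 37, 356], [277.4, 239.4])]
side yellow [([281, 211, 31, 31, 306], [299.5, 222.1])]
side green [([295, 323, 57, 36, 776], [324.8, 342.1])]
wrist {'mtx': array([[300.19746245,   0.        , 314.91901964],
       [  0.        , 300.19746245, 199.23785718],
       [  0.        ,   0.        ,   1.        ]]), 'world_from_camera': array([[ 9.99998332e-01, -4.29314388e-04, -1.77526105e-03,
         6.48802165e+02],
       [-9.13883972e-04, -9.59169609e-01, -2.82830029e-01,
         7.10652153e+01],
       [-1.58135345e-03,  2.82831180e-01, -9.59168402e-01,
         3.71815171e+02],
       [ 0.00000000e+00,  0.00000000e+00,  0.00000000e+00,
         1.00000000e+00]])}
red [640.8 106.5  74.8] [1.7 1.7]
blue [635.4  20.6  70.1] [0.8 0.8]
yel [623.9 -62.6  67.1] [0.4 0.4]
tealdecoy [781.9  -7.5  42.8] [0.9 0.9]
bottle [ 545.4 -400.1   80.1] [2.9 2.9]
g [472.3 145.2  29.4] [1.9 1.9] [479.7 136.8  40. ] [467.  153.7  40. ]
k [466.6  60.8  23.3] [1.1 1.1] [474.5  47.8  40. ] [461.9  78.6  40. ]
w [458.1 -28.2  25.6] [1.6 1.6] [467.5 -37.2  40. ] [452.2 -11.9  40. ]
```

```bash
python3 - <<'E'
from h import *
c=get_calibration("wrist"); im=get_image("wrist"); cv2.imwrite("pics/w0.png",im[:,:,::-1])
np.save("w0.npy",c["world_from_camera"])
for k,z in [("red",76),("blue",71),("yellow",66),("green",20)]:
    print(k,[(b,onz(c,b[1],z).round(1)) for b in blobs(mask(im,k))])
E
```

```text
red [(([254, 51, 101, 33, 2048], [303.7, 64.4]), array([638.2, 111.4,  76. ])), (([120, 382, 28, 18, 238], [135.6, 392.4]), array([ 420.4, -271.7,   76. ]))]
blue [(([261, 158, 81, 21, 1173], [300.6, 168.9]), array([633.7,  14.5,  71. ]))]
yellow [(([259, 235, 68, 24, 894], [291.1, 248.4]), array([621.6, -76.3,  66. ]))]
green [(([133, 47, 34, 17, 182], [150.5, 57.0]), array([471.9, 126.5,  20. ]))]
```

View pics/w0.png

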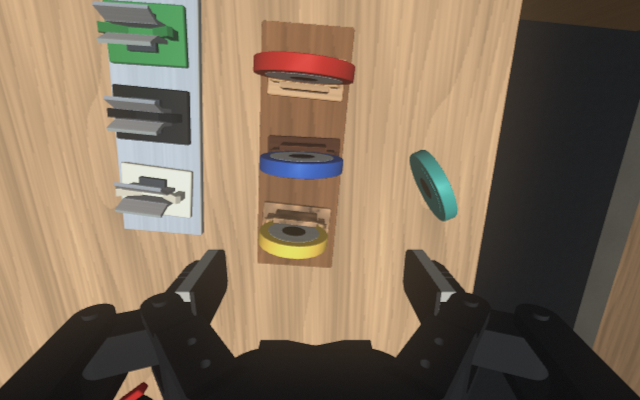

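The wrist view shows red (304,65), blue (301,168), yellow (291,248) and the clips green (148,35), black (149,112), white (155,190). Next I turn the tool so the fingers close along the row.

```bash
python3 -m creep '[{"dy":0.025,"rz":0.029,"grip":-1},{"dy":0.05,"rz":0.058,"grip":-1},{"dy":0.05,"rz":0.087,"grip":-1},{"dy":0.05,"rz":0.116,"grip":-1},{"dy":0.05,"rz":0.145,"grip":-1}]'; python3 -m creep '[{"rz":0.029,"grip":-1},{"rz":0.058,"grip":-1},{"rz":0.087,"grip":-1},{"rz":0.091,"grip":-1},{"rz":0.091,"grip":-1}]'
python3 - <<'E'
from h import *
c=get_calibration("wrist"); im=get_image("wrist"); cv2.imwrite("pics/w1.png",im[:,:,::-1])
np.save("w1.npy",c["world_from_camera"]); print(c["world_from_camera"].round(3)); s=ctrl.read_state(); print(s["eef_pos"],s["tool_rot"],s["qpos"])
for k,z in [("red",76),("blue",71),("yellow",66),("green",20)]:
    print(k,[(b,onz(c,b[1],z).round(1)) for b in blobs(mask(im,k))])
E
```

```text
[[ 1.00000e+00 -1.00000e-03 -2.00000e-03  6.48857e+02]
 [-1.00000e-03 -9.59000e-01 -2.83000e-01  7.10640e+01]
 [-1.00000e-03  2.83000e-01 -9.59000e-01  3.71935e+02]
 [ 0.00000e+00  0.00000e+00  0.00000e+00  1.00000e+00]]
[6.49618610e+02 5.18886359e-02 2.30753499e+02] [-3.14043466e+00 -3.99479343e-05  1.57075301e+00] [-0.0658189   0.62896613  0.03847164  1.51800028 -0.0270535   0.99630151
 -0.02001743]
red [(([254, 51, 101, 33, 2048], [303.6, 64.4]), array([638.2, 111.4,  76. ])), (([120, 382, 28, 18, 236], [135.5, 392.3]), array([ 420.4, -271.6,   76. ]))]
blue [(([261, 158, 81, 21, 1170], [300.5, 168.8]), array([633.8,  14.5,  71. ]))]
yellow [(([259, 233, 68, 26, 907], [291.3, 248.2]), array([622. , -76.1,  66. ]))]
green [(([136, 28, 22, 6, 54], [146.5, 30.9]), array([471.7, 151.6,  20. ])), (([145, 47, 20, 17, 125], [153.9, 56.6]), array([475.7, 126.9,  20. ])), (([132, 52, 13, 11, 47], [138.7, 56.8]), array([459.4, 126.7,  20. ]))]$[0]: bad value
$[0]: bad value
```

View pics/w1.png

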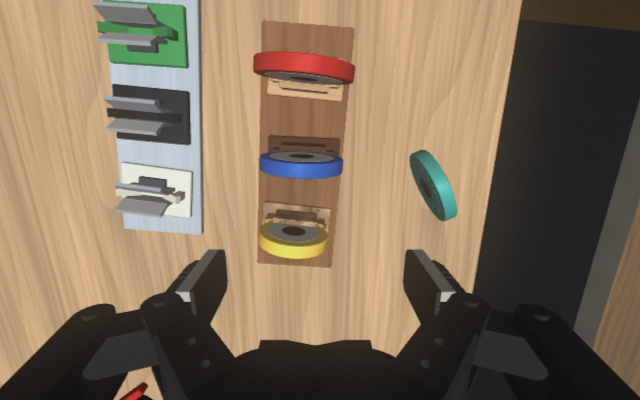

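The picture is unchanged because the moves were refused. The rows probably need every key.

```bash
python3 -m creep '[{"dx":0,"dy":0.025,"dz":0,"rx":0,"ry":0,"rz":0.029,"grip":-1},{"dx":0,"dy":0.05,"dz":0,"rx":0,"ry":0,"rz":0.058,"grip":-1},{"dx":0,"dy":0.05,"dz":0,"rx":0,"ry":0,"rz":0.087,"grip":-1},{"dx":0,"dy":0.05,"dz":0,"rx":0,"ry":0,"rz":0.116,"grip":-1},{"dx":0,"dy":0.05,"dz":0,"rx":0,"ry":0,"rz":0.145,"grip":-1}]' && python3 -m creep '[{"dx":0,"dy":0,"dz":0,"rx":0,"ry":0,"rz":0.029,"grip":-1},{"dx":0,"dy":0,"dz":0,"rx":0,"ry":0,"rz":0.058,"grip":-1},{"dx":0,"dy":0,"dz":0,"rx":0,"ry":0,"rz":0.087,"grip":-1},{"dx":0,"dy":0,"dz":0,"rx":0,"ry":0,"rz":0.091,"grip":-1},{"dx":0,"dy":0,"dz":0,"rx":0,"ry":0,"rz":0.091,"grip":-1}]'
python3 - <<'E'
from h import *
c=get_calibration("wrist"); im=get_image("wrist"); cv2.imwrite("pics/w2.png",im[:,:,::-1])
np.save("w2.npy",c["world_from_camera"]); print(c["world_from_camera"].round(3)); s=ctrl.read_state(); print(s["eef_pos"],s["tool_rot"],s["qpos"])
for k,z in [("red",76),("blue",71),("yellow",66),("green",20)]:
    print(k,[(b,onz(c,b[1],z).round(1)) for b in blobs(mask(im,k))])
E
```

```text
clock: 0.82
eef_pos: [649.8, 20.0, 231.0]
tool_rot: [-3.141, -0.0, 2.488]
force: [-1.4, 0.0, -0.2]
width: 85.5
gripper_force: 0.0
clock: 1.45
eef_pos: [649.9, 19.8, 231.1]
tool_rot: [-3.142, -0.0, 3.051]
force: [-0.3, 0.2, 0.6]
width: 85.5
gripper_force: 0.0
[[ 9.20000e-02  9.55000e-01  2.81000e-01  5.77594e+02]
 [ 9.96000e-01 -8.80000e-02 -2.60000e-02  2.56060e+01]
 [-0.00000e+00  2.82000e-01 -9.59000e-01  3.72501e+02]
 [ 0.00000e+00  0.00000e+00  0.00000e+00  1.00000e+00]]
[649.94599504  19.91098469 231.18846714] [-3.14142051e+00 -2.62066742e-04  3.05114728e+00] [ 0.13692996  0.64979101 -0.36312026  1.50860957  0.25347661  1.03010352
  1.19087625]
red [(([386, 119, 40, 94, 1939], [410.6, 165.2]), array([637.9, 115.6,  76. ]))]
blue [(([307, 129, 17, 81, 1146], [314.6, 169.0]), array([633.9,  20. ,  71. ]))]
yellow [(([216, 129, 24, 73, 1104], [225.8, 165.7]), array([623.1, -70.9,  66. ]))]
green [(([427, 0, 9, 19, 102], [431.0, 10.5]), array([489.5, 153.9,  20. ]))]
```

View pics/w2.png

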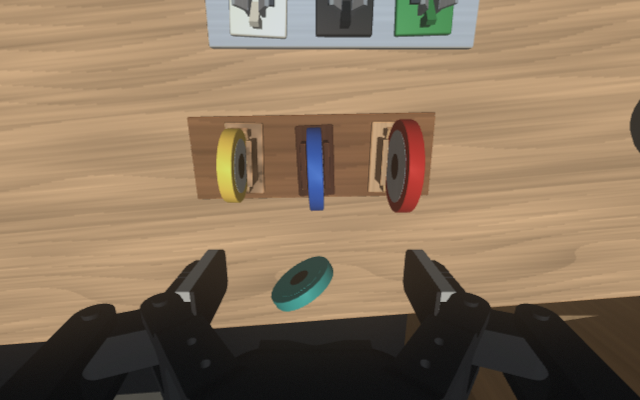

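The plates stand edge-on to the camera: blue at (316,169), red at (405,166), yellow at (232,165). The clips lie at the upper edge, and the board edges are level in the picture to about 1 degree. Next I look at the clips from above.

```bash
python3 -m creep '[{"dx":-0.13,"dy":0.03,"dz":0,"rx":0,"ry":0,"rz":0,"grip":-1},{"dx":-0.27,"dy":0.07,"dz":0,"rx":0,"ry":0,"rz":0,"grip":-1},{"dx":-0.4,"dy":0.1,"dz":0,"rx":0,"ry":0,"rz":0,"grip":-1},{"dx":-0.4,"dy":0.1,"dz":0,"rx":0,"ry":0,"rz":0,"grip":-1},{"dx":-0.4,"dy":0.1,"dz":0,"rx":0,"ry":0,"rz":0,"grip":-1}]'
python3 - <<'E'
from h import *
c=get_calibration("wrist"); im=get_image("wrist"); cv2.imwrite("pics/w3.png",im[:,:,::-1])
cv2.imwrite("pics/w3c.png",cv2.resize(im[:290,120:520,::-1],None,fx=2,fy=2,interpolation=cv2.INTER_CUBIC))
np.save("w3.npy",c["world_from_camera"]); print(c["world_from_camera"].round(3))
print([(b,onz(c,b[1],20).round(1)) for b in blobs(mask(im,"green"))])
E
```

```text
clock: 2.12
eef_pos: [491.3, 60.0, 231.9]
tool_rot: [3.141, 0.002, 3.052]
force: [1.4, 0.2, -0.0]
width: 85.2
gripper_force: 0.0
[[ 9.00000e-02  9.55000e-01  2.84000e-01  4.18541e+02]
 [ 9.96000e-01 -8.60000e-02 -2.60000e-02  6.56240e+01]
 [-0.00000e+00  2.85000e-01 -9.59000e-01  3.73088e+02]
 [ 0.00000e+00  0.00000e+00  0.00000e+00  1.00000e+00]]
[]
```

View pics/w3c.png

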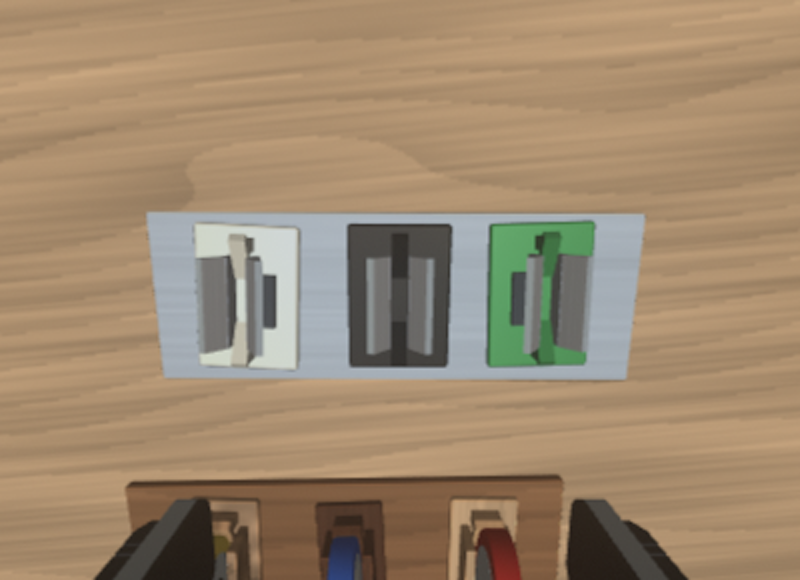

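The close crop shows the three clips: white centred at crop (247,297), black (399,295), green (540,294). Lip outer edges are at columns 198–263, 366–436 and 524–592.

```bash
python3 - <<'E'
from h import *
c=get_calibration("wrist"); c["world_from_camera"]=np.load("w3.npy")
f=lambda u,v,z: onz(c,(u/2+120-.25,v/2-.25),z)[:2]
for n,q in dict(w=[(194,224),(300,226),(300,370),(200,368)],k=[(348,224),(451,226),(448,366),(350,366)],g=[(490,224),(594,222),(586,364),(488,365)]).items():
    for z in (18,24):
        P=np.array([f(*p,z) for p in q]); print(n,z,P.mean(0).round(1),"w",np.linalg.norm(P[0]-P[1]).round(1),np.linalg.norm(P[3]-P[2]).round(1),"l",np.linalg.norm(P[0]-P[3]).round(1))
for n,(a,b,v) in dict(w=(198,263,303),k=(366,436,303),g=(524,592,303)).items(): print(n,((f(a,v,60)+f(b,v,60))/2).round(1))
for n,q,z in [("clipboard",[(148,213),(644,214),(626,380),(165,378)],12)]:
    P=np.array([f(*p,z) for p in q]);print(P.round(1),P.mean(0).round(1),np.degrees(np.arctan2(*(P[1]-P[0]))),np.degrees(np.arctan2(*(P[2]-P[3]))))
c["world_from_camera"]=np.load("w2.npy")
P=np.array([onz(c,p,12)[:2] for p in [(190,118),(434,112),(430,194),(198,198)]]);print(P.round(1),P.mean(0).round(1),np.degrees(np.arctan2(*(P[1]-P[0]))),np.degrees(np.arctan2(*(P[2]-P[3]))))
E
```

```text
w 18 [455.3 -21.5] w 60.2 60.7 l 84.1
w 24 [454.7 -20. ] w 59.1 59.7 l 82.7
k 18 [462.3  66.8] w 58.5 59.5 l 82.8
k 24 [461.6  66.8] w 57.5 58.5 l 81.4
g 18 [468.7 148.9] w 59.0 59.4 l 82.2
g 24 [467.9 147.5] w 58.0 58.4 l 80.8
w [451.9 -20.8]
k [459.9  67.4]
g [467.2 148.6]
[[401.8 -72.8]
 [428.  211.1]
 [526.3 202.9]
 [499.2 -82.3]] [463.8  64.7] 5.272145862149661 5.414776216648578
[[ 572.1 -119.5]
 [ 591.3  162. ]
 [ 689.5  159. ]
 [ 668.2 -129.7]] [630.3  18. ] 3.8957774136521177 4.218374242710561
```

```bash
python3 -m creep '[{"dx":0.12,"dy":-0.03,"dz":0,"rx":0,"ry":0,"rz":0,"grip":-1},{"dx":0.24,"dy":-0.07,"dz":0,"rx":0,"ry":0,"rz":0,"grip":-1},{"dx":0.355,"dy":-0.1,"dz":-0.05,"rx":0,"ry":0,"rz":0.003,"grip":-1},{"dx":0.355,"dy":-0.1,"dz":-0.12,"rx":0,"ry":0,"rz":0.003,"grip":-1},{"dx":0.355,"dy":-0.1,"dz":-0.12,"rx":0,"ry":0,"rz":0.003,"grip":-1}]'
python3 - <<'E'
from h import *
s=ctrl.read_state();c=get_calibration("wrist"); im=get_image("wrist"); cv2.imwrite("pics/w4.png",im[:,:,::-1])
print(s["eef_pos"],s["tool_rot"])
b=max(blobs(mask(im,"blue")),key=lambda b:b[0][4]); print(b,onz(c,b[1],75))
x,y,w,h,_=b[0]
for v in (y+4,y+h/2,y+h-4): print(onz(c,(b[1][0],v),113)[:2])
E
```

```text
clock: 2.8
eef_pos: [631.3, 19.1, 180.4]
tool_rot: [-3.141, -0.005, 3.071]
force: [-0.2, -0.1, 0.4]
width: 85.5
gripper_force: 0.0
[631.32243436  19.08362303 180.402122  ] [-3.14102267 -0.00517222  3.07064756]
([309, 157, 19, 93, 1626], [318.1, 202.5]) [633.87089546  20.58116641  75.        ]
[592.21627865  23.10724969]
[623.20343375  20.96800022]
[656.84502644  18.64549727]
```

View pics/w4.png

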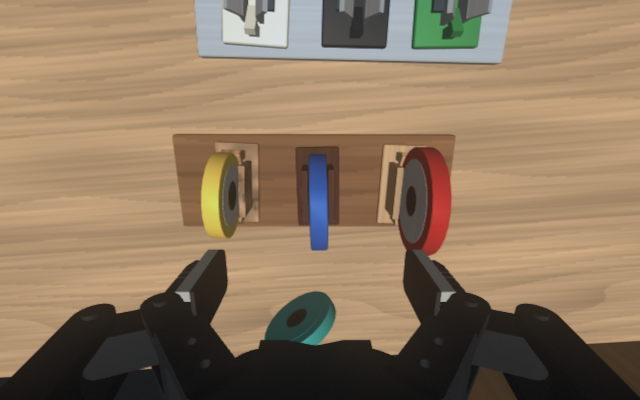

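Blue is edge-on at (318,202), and the fingers at (205,275) and (430,275) straddle it. I descend and grip.

```bash
python3 -m creep '[{"dx":0.005,"dy":0.002,"dz":-0.1,"rx":0,"ry":0,"rz":0,"grip":-1},{"dx":0.005,"dy":0.002,"dz":-0.2,"rx":0,"ry":0,"rz":0,"grip":-1},{"dx":0.005,"dy":0.002,"dz":-0.283,"rx":0,"ry":0,"rz":0,"grip":-1},{"dx":0.005,"dy":0.002,"dz":-0.283,"rx":0,"ry":0,"rz":0,"grip":-1},{"dx":0.005,"dy":0.002,"dz":-0.283,"rx":0,"ry":0,"rz":0,"grip":0}]'
python3 -m creep '[{"dx":0,"dy":0,"dz":0,"rx":0,"ry":0,"rz":0,"grip":0.5},{"dx":0,"dy":0,"dz":0,"rx":0,"ry":0,"rz":0,"grip":1},{"dx":0,"dy":0,"dz":0,"rx":0,"ry":0,"rz":0,"grip":1},{"dx":0,"dy":0,"dz":0,"rx":0,"ry":0,"rz":0,"grip":1},{"dx":0,"dy":0,"dz":0,"rx":0,"ry":0,"rz":0,"grip":1}]'
```

```text
clock: 3.48
eef_pos: [635.6, 21.2, 72.2]
tool_rot: [3.141, 0.003, 3.072]
force: [0.1, 0.8, 0.9]
width: 69.7
gripper_force: 0.0
clock: 4.1
eef_pos: [634.5, 20.8, 71.0]
tool_rot: [3.142, 0.001, 3.072]
force: [-1.0, -1.2, 6.3]
width: 13.6
gripper_force: 58.5
```

```bash
python3 -m creep '[{"dx":0,"dy":0,"dz":0.1,"rx":0,"ry":0,"rz":0,"grip":1},{"dx":0,"dy":0,"dz":0.2,"rx":0,"ry":0,"rz":0,"grip":1},{"dx":-0.13,"dy":0.035,"dz":0.22,"rx":0,"ry":0,"rz":-0.003,"grip":1},{"dx":-0.28,"dy":0.075,"dz":0.22,"rx":0,"ry":0,"rz":-0.003,"grip":1},{"dx":-0.4325,"dy":0.114,"dz":0.2,"rx":0,"ry":0,"rz":-0.003,"grip":1}]'
python3 -m creep '[{"dx":0,"dy":0,"dz":0,"rx":0,"ry":0,"rz":0,"grip":1},{"dx":0,"dy":0,"dz":0,"rx":0,"ry":0,"rz":0,"grip":1},{"dx":0,"dy":0,"dz":0,"rx":0,"ry":0,"rz":0,"grip":1},{"dx":0,"dy":0,"dz":0,"rx":0,"ry":0,"rz":0,"grip":1},{"dx":0,"dy":0,"dz":0,"rx":0,"ry":0,"rz":0,"grip":1}]'
python3 - <<'E'
from h import *
s=ctrl.read_state();c=get_calibration("wrist"); im=get_image("wrist"); cv2.imwrite("pics/w5.png",im[:,:,::-1])
np.save("w5.npy",c["world_from_camera"])
print(s["eef_pos"],s["tool_rot"],s["force"])
E
```

```text
clock: 4.72
eef_pos: [459.8, 66.6, 150.1]
tool_rot: [3.141, -0.0, 3.053]
force: [0.6, 1.6, -5.4]
width: 13.1
gripper_force: 59.1
clock: 5.35
eef_pos: [462.4, 66.1, 150.1]
tool_rot: [3.141, -0.0, 3.053]
force: [-0.5, 0.3, -5.4]
width: 13.3
gripper_force: 59.0
[462.35924498  66.06496882 150.1126524 ] [ 3.14146163e+00 -2.92149281e-05  3.05303827e+00] [-0.49650067  0.32907278 -5.42695145]
```

View pics/w5.png

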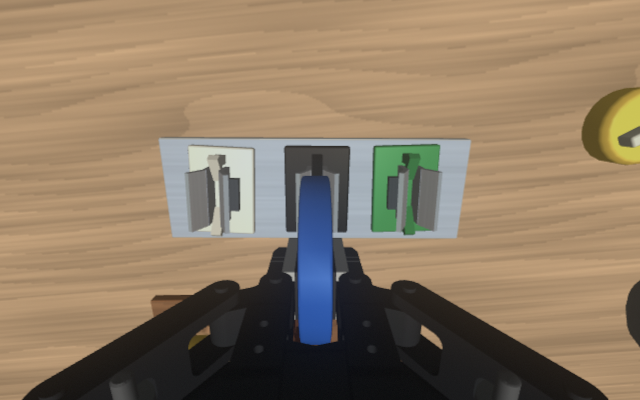

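The gripped blue plate at (315,250) lines up with the black clip's slot at (317,160), about 2 mm short in y. I nudge it and push down.

```bash
python3 -m creep '[{"dx":0,"dy":0.004,"dz":-0.08,"rx":0,"ry":0,"rz":0,"grip":1},{"dx":0,"dy":0.004,"dz":-0.11,"rx":0,"ry":0,"rz":0,"grip":1},{"dx":0,"dy":0.004,"dz":-0.14,"rx":0,"ry":0,"rz":0,"grip":1},{"dx":0,"dy":0.004,"dz":-0.16,"rx":0,"ry":0,"rz":0,"grip":1},{"dx":0,"dy":0.004,"dz":-0.18,"rx":0,"ry":0,"rz":0,"grip":1}]'
python3 -m creep '[{"dx":0,"dy":0,"dz":-0.01,"rx":0,"ry":0,"rz":0,"grip":1},{"dx":0,"dy":0,"dz":-0.02,"rx":0,"ry":0,"rz":0,"grip":1},{"dx":0,"dy":0,"dz":-0.025,"rx":0,"ry":0,"rz":0,"grip":1},{"dx":0,"dy":0,"dz":-0.025,"rx":0,"ry":0,"rz":0,"grip":1},{"dx":0,"dy":0,"dz":-0.025,"rx":0,"ry":0,"rz":0,"grip":1}]'
```

```text
clock: 6.02
eef_pos: [464.2, 68.0, 79.2]
tool_rot: [3.141, 0.005, 3.053]
force: [0.4, -1.7, 2.0]
width: 13.4
gripper_force: 62.4
clock: 6.65
eef_pos: [462.4, 67.9, 70.8]
tool_rot: [-3.141, 0.003, 3.054]
force: [-5.9, -1.0, 31.8]
width: 13.4
gripper_force: 66.7
```

```bash
python3 -m creep '[{"dx":0,"dy":0,"dz":0.005,"rx":0,"ry":0,"rz":0,"grip":-1},{"dx":0,"dy":0,"dz":0.005,"rx":0,"ry":0,"rz":0,"grip":-1},{"dx":0,"dy":0,"dz":0.005,"rx":0,"ry":0,"rz":0,"grip":-1},{"dx":0,"dy":0,"dz":0.1,"rx":0,"ry":0,"rz":0,"grip":-1},{"dx":0,"dy":0,"dz":0.25,"rx":0,"ry":0,"rz":0,"grip":-1}]'
python3 - <<'E'
from h import *
rs=[]
for n in ["scene","side"]:
    im=get_image(n); cv2.imwrite(f"pics/{n}1.png",im[:,:,::-1]); print(n,blobs(mask(im,"blue")))
s=ctrl.read_state();print(s["eef_pos"],s["width"])
E
```

```text
clock: 7.28
eef_pos: [460.4, 67.6, 167.6]
tool_rot: [-3.141, -0.005, 3.054]
force: [1.4, 0.5, 0.3]
width: 85.8
gripper_force: 0.0
scene [([315, 93, 26, 29, 182], [331.3, 103.8]), ([491, 95, 102, 108, 5841], [542.8, 147.7])]
side [([568, 178, 40, 32, 659], [588.7, 190.0]), ([325, 262, 43, 43, 507], [350.7, 276.3])]
[465.17322768  68.88111575 172.59266521] 85.57722078986876
```

```bash
python3 -m creep '[{"dx":0.13,"dy":0.03,"dz":0.03,"rx":0,"ry":0,"rz":0,"grip":-1},{"dx":0.28,"dy":0.06,"dz":0.03,"rx":0,"ry":0,"rz":0.003,"grip":-1},{"dx":0.4425,"dy":0.0925,"dz":0.03,"rx":0,"ry":0,"rz":0.003,"grip":-1},{"dx":0.4425,"dy":0.0925,"dz":0.03,"rx":0,"ry":0,"rz":0.003,"grip":-1},{"dx":0.4425,"dy":0.0925,"dz":0.03,"rx":0,"ry":0,"rz":0.003,"grip":-1}]'
python3 - <<'E'
from h import *
C={n:get_calibration(n) for n in ["scene","side"]}
for a,b in [((376.5,148.5),(273.5,245.5)),((328,107.5),(346.5,283.5))]:
    print(tri([ray(C["scene"],a),ray(C["side"],b)]))
s=ctrl.read_state();c=get_calibration("wrist"); im=get_image("wrist"); cv2.imwrite("pics/w6.png",im[:,:,::-1])
np.save("w6.npy",c["world_from_camera"])
print(s["eef_pos"],s["tool_rot"])
b=max(blobs(mask(im,"red")),key=lambda b:b[0][4]); print(b,onz(c,b[1],80))
E
```

```text
clock: 8.0
eef_pos: [637.6, 104.7, 178.7]
tool_rot: [-3.141, -0.003, 3.073]
force: [-0.8, 0.2, -0.5]
width: 85.6
gripper_force: 0.0
(array([634.61765745,  22.10069584,  70.09282044]), [np.float64(1.855723631663838), np.float64(1.855723631663708)])
(array([463.50417004,  68.19501612,  68.94147374]), [np.float64(2.6549235782749756), np.float64(2.6549235782750373)])
[637.56481294 104.69117626 178.68006945] [-3.14082006 -0.00329806  3.07278014]
([310, 147, 21, 109, 2039], [320.1, 201.1]) [637.15372708 107.97191001  80.        ]
```

View pics/w6.png

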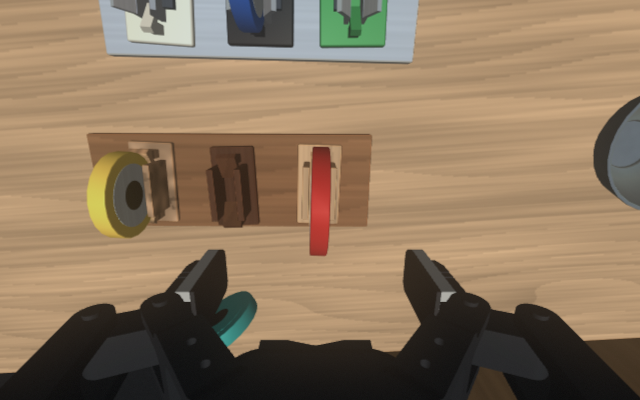

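Blue is home in the black clip. Red is edge-on at (320,201), about 2.5 mm further along +y than the tool. I correct for that, descend and grip.

```bash
python3 -m creep '[{"dx":-0.003,"dy":0.0065,"dz":-0.05,"rx":0,"ry":0,"rz":0,"grip":-1},{"dx":-0.003,"dy":0.0065,"dz":-0.15,"rx":0,"ry":0,"rz":0,"grip":-1},{"dx":-0.003,"dy":0.0065,"dz":-0.24,"rx":0,"ry":0,"rz":0,"grip":-1},{"dx":-0.003,"dy":0.0065,"dz":-0.27,"rx":0,"ry":0,"rz":0,"grip":-1},{"dx":-0.003,"dy":0.0065,"dz":-0.27,"rx":0,"ry":0,"rz":0,"grip":0}]'
python3 -m creep '[{"dx":0,"dy":0,"dz":0,"rx":0,"ry":0,"rz":0,"grip":0.5},{"dx":0,"dy":0,"dz":0,"rx":0,"ry":0,"rz":0,"grip":1},{"dx":0,"dy":0,"dz":0,"rx":0,"ry":0,"rz":0,"grip":1},{"dx":0,"dy":0,"dz":0,"rx":0,"ry":0,"rz":0,"grip":1},{"dx":0,"dy":0,"dz":0,"rx":0,"ry":0,"rz":0,"grip":1}]'
```

```text
clock: 8.68
eef_pos: [636.9, 107.2, 72.2]
tool_rot: [-3.141, -0.001, 3.073]
force: [0.1, 0.5, 0.6]
width: 69.7
gripper_force: 0.0
clock: 9.3
eef_pos: [638.3, 107.5, 73.3]
tool_rot: [3.141, 0.001, 3.073]
force: [-1.2, 0.2, 6.9]
width: 13.3
gripper_force: 58.5
```

```bash
python3 -m creep '[{"dx":0,"dy":0,"dz":0.1,"rx":0,"ry":0,"rz":0,"grip":1},{"dx":0,"dy":0,"dz":0.22,"rx":0,"ry":0,"rz":0,"grip":1},{"dx":-0.07,"dy":-0.1,"dz":0.25,"rx":0,"ry":0,"rz":-0.003,"grip":1},{"dx":-0.15,"dy":-0.2,"dz":0.25,"rx":0,"ry":0,"rz":-0.003,"grip":1},{"dx":-0.24,"dy":-0.3,"dz":0.25,"rx":0,"ry":0,"rz":-0.003,"grip":1}]'
python3 -m creep '[{"dx":-0.11,"dy":-0.01,"dz":0,"rx":0,"ry":0,"rz":0,"grip":1},{"dx":-0.2195,"dy":-0.02,"dz":0,"rx":0,"ry":0,"rz":0,"grip":1},{"dx":-0.2195,"dy":-0.02,"dz":-0.03,"rx":0,"ry":0,"rz":0,"grip":1},{"dx":-0.2195,"dy":-0.02,"dz":-0.05,"rx":0,"ry":0,"rz":0,"grip":1},{"dx":-0.2195,"dy":-0.02,"dz":-0.05,"rx":0,"ry":0,"rz":0,"grip":1}]'
python3 - <<'E'
from h import *
s=ctrl.read_state();c=get_calibration("wrist"); im=get_image("wrist"); cv2.imwrite("pics/w7.png",im[:,:,::-1])
np.save("w7.npy",c["world_from_camera"])
print(s["eef_pos"],s["tool_rot"],s["force"])
c["world_from_camera"]=np.load("w5.npy")
for n,q in dict(w=[(190,147),(255,149),(254,234),(190,232)],k=[(285,147),(349,147),(348,232),(286,232)],g=[(373,147),(439,145),(437,232),(373,233)]).items(): print(n,np.mean([onz(c,p,18)[:2] for p in q],0).round(1))
E
```

```text
clock: 9.93
eef_pos: [539.5, -14.3, 171.1]
tool_rot: [-3.141, -0.003, 3.054]
force: [0.5, -1.7, -8.1]
width: 13.2
gripper_force: 59.7
clock: 10.55
eef_pos: [454.3, -20.3, 151.4]
tool_rot: [3.141, -0.001, 3.054]
force: [0.3, 0.4, -7.0]
width: 13.4
gripper_force: 59.9
[454.31712697 -20.34141702 151.37698362] [ 3.14122821e+00 -1.18868528e-03  3.05389292e+00] [ 0.29180001  0.35665368 -6.97335518]
w [455.5 -22.1]
k [462.5  67. ]
g [469.8 150. ]
```

View pics/w7.png

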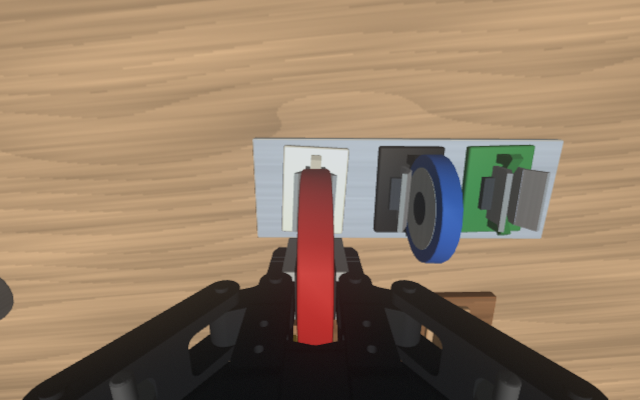

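Red at (316,250) lines up with the white clip's slot at (316,160), and blue stands upright in the black clip. I push down.

```bash
python3 -m creep '[{"dx":0.002,"dy":0.001,"dz":-0.08,"rx":0,"ry":0,"rz":0,"grip":1},{"dx":0.002,"dy":0.001,"dz":-0.11,"rx":0,"ry":0,"rz":0,"grip":1},{"dx":0.002,"dy":0.001,"dz":-0.14,"rx":0,"ry":0,"rz":0,"grip":1},{"dx":0.002,"dy":0.001,"dz":-0.16,"rx":0,"ry":0,"rz":0,"grip":1},{"dx":0.002,"dy":0.001,"dz":-0.18,"rx":0,"ry":0,"rz":0,"grip":1}]'
python3 -m creep '[{"dx":0,"dy":0,"dz":-0.01,"rx":0,"ry":0,"rz":0,"grip":1},{"dx":0,"dy":0,"dz":-0.02,"rx":0,"ry":0,"rz":0,"grip":1},{"dx":0,"dy":0,"dz":-0.025,"rx":0,"ry":0,"rz":0,"grip":1},{"dx":0,"dy":0,"dz":-0.025,"rx":0,"ry":0,"rz":0,"grip":1},{"dx":0,"dy":0,"dz":-0.025,"rx":0,"ry":0,"rz":0,"grip":1}]'
```

```text
clock: 11.22
eef_pos: [456.8, -20.5, 81.5]
tool_rot: [-3.141, 0.004, 3.053]
force: [1.3, -2.5, -0.6]
width: 13.3
gripper_force: 61.5
clock: 11.85
eef_pos: [455.2, -20.4, 73.4]
tool_rot: [-3.14, 0.003, 3.053]
force: [-8.8, -0.9, 38.5]
width: 13.4
gripper_force: 67.0
```

```bash
python3 -m creep '[{"dx":0,"dy":0,"dz":0.005,"rx":0,"ry":0,"rz":0,"grip":-1},{"dx":0,"dy":0,"dz":0.005,"rx":0,"ry":0,"rz":0,"grip":-1},{"dx":0,"dy":0,"dz":0.005,"rx":0,"ry":0,"rz":0,"grip":-1},{"dx":0,"dy":0,"dz":0.12,"rx":0,"ry":0,"rz":0,"grip":-1},{"dx":0,"dy":0,"dz":0.25,"rx":0,"ry":0,"rz":0,"grip":-1}]'
python3 -m creep '[{"dx":0.13,"dy":-0.04,"dz":0.03,"rx":0,"ry":0,"rz":0,"grip":-1},{"dx":0.27,"dy":-0.08,"dz":0.03,"rx":0,"ry":0,"rz":0.003,"grip":-1},{"dx":0.425,"dy":-0.1125,"dz":0,"rx":0,"ry":0,"rz":0.003,"grip":-1},{"dx":0.425,"dy":-0.1125,"dz":0,"rx":0,"ry":0,"rz":0.003,"grip":-1},{"dx":0.425,"dy":-0.1125,"dz":0,"rx":0,"ry":0,"rz":0.003,"grip":-1}]'
python3 - <<'E'
from h import *
s=ctrl.read_state();c=get_calibration("wrist"); im=get_image("wrist"); cv2.imwrite("pics/w8.png",im[:,:,::-1])
print(s["eef_pos"],s["tool_rot"])
for b in blobs(mask(im,"yellow")): print(b,onz(c,b[1],72))
C={n:get_calibration(n) for n in ["scene","side"]}; r=[]
for n in C:
    bb=blobs(mask(get_image(n),"red"),80); print(n,bb)
E
```

```text
clock: 12.48
eef_pos: [453.9, -20.0, 170.3]
tool_rot: [3.141, -0.003, 3.054]
force: [1.5, -0.5, -1.0]
width: 85.5
gripper_force: 0.0
clock: 13.1
eef_pos: [623.5, -64.7, 169.0]
tool_rot: [3.141, -0.003, 3.073]
force: [0.1, 0.2, 0.1]
width: 85.2
gripper_force: 0.0
[623.50886791 -64.67142569 169.04407576] [ 3.14105013e+00 -3.00895446e-03  3.07301036e+00]
([309, 156, 21, 89, 1559], [319.4, 200.5]) [622.07344036 -61.81432081  72.        ]
scene [([185, 0, 21, 15, 188], [193.5, 4.9]), ([290, 109, 28, 34, 266], [306.8, 121.3]), ([179, 213, 20, 8, 119], [189.4, 216.5])]
side [([428, 208, 21, 9, 151], [438.1, 211.7]), ([345, 232, 44, 44, 504], [370.3, 247.5])]
```

View pics/w8.png

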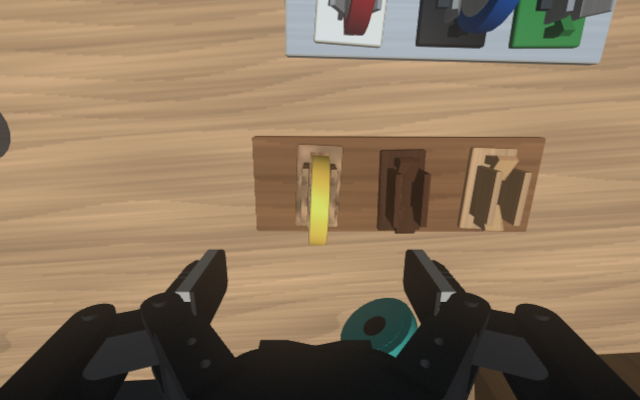

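Yellow is edge-on at (319,200), about 2.5 mm further along +y than the tool. I correct for that, descend and grip.

```bash
python3 -m creep '[{"dx":-0.003,"dy":0.0065,"dz":-0.05,"rx":0,"ry":0,"rz":0,"grip":-1},{"dx":-0.003,"dy":0.0065,"dz":-0.15,"rx":0,"ry":0,"rz":0,"grip":-1},{"dx":-0.003,"dy":0.0065,"dz":-0.22,"rx":0,"ry":0,"rz":0,"grip":-1},{"dx":-0.003,"dy":0.0065,"dz":-0.25,"rx":0,"ry":0,"rz":0,"grip":-1},{"dx":-0.003,"dy":0.0065,"dz":-0.25,"rx":0,"ry":0,"rz":0,"grip":0}]'
python3 -m creep '[{"dx":0,"dy":0,"dz":0,"rx":0,"ry":0,"rz":0,"grip":0.5},{"dx":0,"dy":0,"dz":0,"rx":0,"ry":0,"rz":0,"grip":1},{"dx":0,"dy":0,"dz":0,"rx":0,"ry":0,"rz":0,"grip":1},{"dx":0,"dy":0,"dz":0,"rx":0,"ry":0,"rz":0,"grip":1},{"dx":0,"dy":0,"dz":0,"rx":0,"ry":0,"rz":0,"grip":1}]'
python3 - <<'E'
from h import *
C={n:get_calibration(n) for n in ["scene","side"]}
print(tri([ray(C["scene"],(303.5,125.5)),ray(C["side"],(366.5,253.5))]))
E
```

```text
clock: 13.88
eef_pos: [623.1, -62.4, 70.4]
tool_rot: [-3.142, -0.001, 3.073]
force: [0.4, 0.3, 0.5]
width: 69.8
gripper_force: 0.0
clock: 14.5
eef_pos: [624.0, -62.6, 71.1]
tool_rot: [-3.142, 0.001, 3.072]
force: [-1.5, 0.1, 6.1]
width: 12.9
gripper_force: 58.8
(array([454.52810232, -20.99842021,  77.46742286]), [np.float64(1.4456195973728398), np.float64(1.4456195973729966)])
```

```bash
python3 -m creep '[{"dx":0,"dy":0,"dz":0.1,"rx":0,"ry":0,"rz":0,"grip":1},{"dx":0,"dy":0,"dz":0.22,"rx":0,"ry":0,"rz":0,"grip":1},{"dx":-0.03,"dy":0.13,"dz":0.25,"rx":0,"ry":0,"rz":-0.003,"grip":1},{"dx":-0.06,"dy":0.27,"dz":0.25,"rx":0,"ry":0,"rz":-0.003,"grip":1},{"dx":-0.1,"dy":0.41,"dz":0.25,"rx":0,"ry":0,"rz":-0.003,"grip":1}]'
python3 -m creep '[{"dx":-0.1,"dy":0.06,"dz":0,"rx":0,"ry":0,"rz":0,"grip":1},{"dx":-0.2,"dy":0.1215,"dz":0,"rx":0,"ry":0,"rz":0,"grip":1},{"dx":-0.286,"dy":0.1215,"dz":0,"rx":0,"ry":0,"rz":0,"grip":1},{"dx":-0.286,"dy":0.1215,"dz":-0.05,"rx":0,"ry":0,"rz":0,"grip":1},{"dx":-0.286,"dy":0.1215,"dz":-0.05,"rx":0,"ry":0,"rz":0,"grip":1}]'
python3 - <<'E'
from h import *
s=ctrl.read_state(); im=get_image("wrist"); cv2.imwrite("pics/w9.png",im[:,:,::-1])
print(s["eef_pos"],s["tool_rot"],s["force"])
E
```

```text
clock: 15.12
eef_pos: [583.0, 102.7, 170.1]
tool_rot: [3.141, 0.0, 3.053]
force: [-0.1, -0.4, -3.3]
width: 13.2
gripper_force: 58.6
clock: 15.75
eef_pos: [467.9, 149.5, 149.3]
tool_rot: [-3.14, -0.003, 3.054]
force: [0.6, 0.9, -3.1]
width: 13.4
gripper_force: 58.7
[467.88392511 149.49856215 149.26007905] [-3.14009026e+00 -2.73755036e-03  3.05425191e+00] [ 0.58746181  0.93574262 -3.09081839]
```

View pics/w9.png

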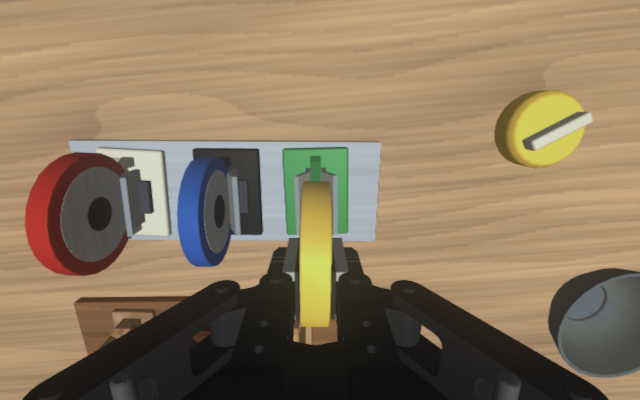

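Yellow at (316,250) lines up with the green slot at (316,165). I push down.

```bash
python3 -m creep '[{"dx":0,"dy":0,"dz":-0.08,"rx":0,"ry":0,"rz":0,"grip":1},{"dx":0,"dy":0,"dz":-0.11,"rx":0,"ry":0,"rz":0,"grip":1},{"dx":0,"dy":0,"dz":-0.14,"rx":0,"ry":0,"rz":0,"grip":1},{"dx":0,"dy":0,"dz":-0.16,"rx":0,"ry":0,"rz":0,"grip":1},{"dx":0,"dy":0,"dz":-0.18,"rx":0,"ry":0,"rz":0,"grip":1}]'
python3 -m creep '[{"dx":0,"dy":0,"dz":-0.01,"rx":0,"ry":0,"rz":0,"grip":1},{"dx":0,"dy":0,"dz":-0.02,"rx":0,"ry":0,"rz":0,"grip":1},{"dx":0,"dy":0,"dz":-0.025,"rx":0,"ry":0,"rz":0,"grip":1},{"dx":0,"dy":0,"dz":-0.025,"rx":0,"ry":0,"rz":0,"grip":1},{"dx":0,"dy":0,"dz":-0.025,"rx":0,"ry":0,"rz":0,"grip":1}]'
```

```text
clock: 16.42
eef_pos: [471.3, 150.5, 79.6]
tool_rot: [3.14, 0.004, 3.054]
force: [0.4, -1.1, 5.0]
width: 13.1
gripper_force: 60.3
clock: 17.05
eef_pos: [470.0, 150.5, 71.6]
tool_rot: [3.141, 0.004, 3.055]
force: [-7.1, -2.6, 36.4]
width: 13.2
gripper_force: 65.4
```

```bash
python3 -m creep '[{"dx":0,"dy":0,"dz":0.005,"rx":0,"ry":0,"rz":0,"grip":-1},{"dx":0,"dy":0,"dz":0.005,"rx":0,"ry":0,"rz":0,"grip":-1},{"dx":0,"dy":0,"dz":0.005,"rx":0,"ry":0,"rz":0,"grip":-1},{"dx":0,"dy":0,"dz":0.12,"rx":0,"ry":0,"rz":0,"grip":-1},{"dx":0,"dy":0,"dz":0.25,"rx":0,"ry":0,"rz":0,"grip":-1}]'
python3 -m creep '[{"dx":0,"dy":-0.1,"dz":0.14,"rx":0,"ry":0,"rz":0,"grip":-1},{"dx":0.05,"dy":-0.2,"dz":0.16,"rx":0,"ry":0,"rz":0,"grip":-1},{"dx":0.05,"dy":-0.22,"dz":0.16,"rx":0,"ry":0,"rz":0,"grip":-1},{"dx":0.05,"dy":-0.22,"dz":0.16,"rx":0,"ry":0,"rz":0,"grip":-1},{"dx":0.05,"dy":-0.22,"dz":0.16,"rx":0,"ry":0,"rz":0,"grip":-1}]'
python3 - <<'E'
from h import *
C={n:get_calibration(n) for n in ["scene","side"]};I={n:get_image(n) for n in C}
for n in I: cv2.imwrite(f"pics/{n}2.png",I[n][:,:,::-1])
lim=dict(scene=(270,390),side=(300,430))
for k in ("red","blue","yellow"):
    r=[]
    for n in C:
        for (x,y,w,h,a),ce in blobs(mask(I[n],k),80):
            if lim[n][0]<x<lim[n][1] and 80<y<330 and w>15 and h>15: r.append(ray(C[n],(x+w/2-.5,y+h/2-.5))); print(k,n,x,y,w,h)
    if len(r)==2: p=tri(r);print(p[0].round(1),np.round(p[1],1))
im=get_image("wrist")[:,:,::-1]; cv2.imwrite("pics/w10.png",im)
s=I["side"][200:340,280:440,::-1]; cv2.imwrite("pics/fin.png",np.hstack([cv2.resize(s,(400,350)),cv2.resize(I["scene"][70:180,260:390,::-1],(400,350))]))
E
```

```text
clock: 17.68
eef_pos: [468.1, 149.8, 168.1]
tool_rot: [-3.141, -0.004, 3.054]
force: [1.5, 0.2, -0.5]
width: 85.5
gripper_force: 0.0
clock: 18.3
eef_pos: [488.2, 63.4, 231.4]
tool_rot: [3.141, -0.002, 3.056]
force: [-0.1, -0.4, -0.0]
width: 85.3
gripper_force: 0.0
red scene 290 109 28 34
red side 345 232 44 44
[454.5 -21.   77.5] [1.4 1.4]
blue scene 316 93 25 29
blue side 325 262 43 42
[464.1  68.1  71. ] [2.2 2.2]
yellow side 303 293 45 41
```

View pics/fin.png

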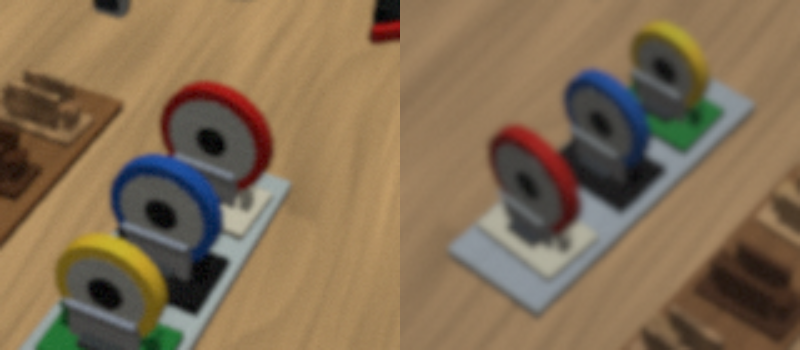

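View pics/w10.png

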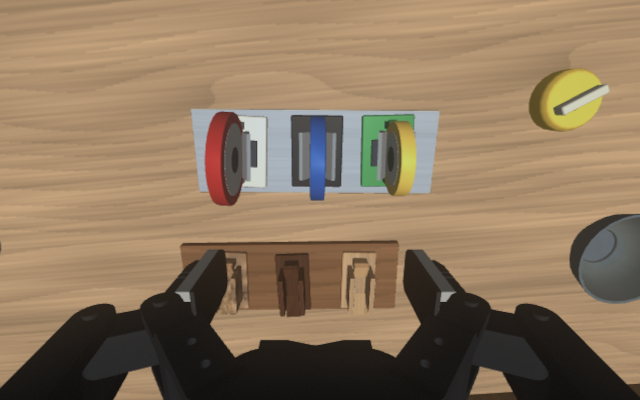

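All three plates stand upright in the mirrored clips: red (226,158) in white, blue (317,158) in black, yellow (402,158) in green. Each was pressed to the same tool height at which it sat in its stand. The gripper is open and clear of them.

```bash
python3 -c "
from cell import ctrl
print(ctrl.finish_job())"
```

```text
the job is handed in; nothing more can be done
None
```

I handed the job in with red in the white clip, blue in the black clip and yellow in the green clip, all upright and released after about 18 s of robot time; the robot never went near the bottle, and the judge's verdict was not shown.

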